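# Shift the ink mill to the pink gear

### The arm

A 7-joint arm with a two-finger parallel gripper is mounted at the origin on the work surface. World frame = base frame: x ahead of the robot, y to its left, z up, the work surface at z = 0. Lengths are in m, angles in rad, forces in N, time in s.
With the tool pointing down it reaches from about 0.4 to 0.85 m from the base axis. Payload 10.4 kg.
Tool frame: the origin (TCP) lies midway between the tips of the shut fingers; the grasp point (between the pads) lies 19 mm behind it (grip_depth is the distance from the TCP to the grasp point, in m); x points along the fingers, z is the direction in which the jaws open and shut, and the axes are right-handed (so a half turn about x gives the same grasp; the last joint's range is limited). The gripper opens to 87 mm and grips with 3 to 60 N. Pads are 19 mm wide; open, the fingers measure 117 mm over their backs; the gripper's body (75 mm by 190 mm) begins 51 mm behind the grasp point.
Start: joints at [1.267, 0.332, -0.065, 1.46, 0.022, 1.35, -0.088], TCP at [0.173, -0.601, 0.223] pointing down, gripper open.
Joint ranges: [-2.6, 2.6], [-0.5, 2.12], [-1.47, 1.34], [0.16, 2.42], [-1.27, 4.41], [0.06, 2.06], [-2.6, 2.6]. Speed limits (rad/s): [2.22, 2.22, 2.79, 2.79, 3.14, 3.14, 3.14].

### API

Orientations are given as [roll, pitch, yaw] about the fixed x, y, z axes, in that order (R = Rz(yaw) Ry(pitch) Rx(roll)).
In Python, from workcell import get_state, get_image, hand_in, grip_depth gives the robot as it stands. The module is installed in compiled form; this text tells all that it offers.
- The arm moves only by the tool apply_moves, never from a script. Its argument "moves" is a list of rows, each an object with "xyz": the shift along the tool's x, y, z in m, a list of three; "dr": the turn, a rotation vector about the tool's x, y, z in rad, a list of three. In form: [{"xyz": [dx, dy, dz], "dr": [rx, ry, rz]}, ...]. A call has 1 to 5 rows; each row is the pose to reach, as a shift and turn from the pose measured when the call began, along the tool's axes at that moment; what a row does not reach only later rows make up. A row lasts 1/10 s, in which the tool goes at most 50 mm and 8.59 degrees, less where a joint would pass 70% of its speed; a pose out of reach is approached as far as the arm can. A call with a gripper value outside its range is refused whole. "grip" is the opening, from 0 (shut) to 1 (fully open), set as the call begins (left out, the last holds). The fingers move at their own pace and stop on an object; the grip force is fixed at half the most. Time passes only in rows, so rows that repeat a pose let the fingers close. It gives the time, the measured TCP pose, the force and the opening at its end, in the units of the state.
- get_state(): the state, without advancing time (a new reading comes with each control period).
- get_image(name): name is "scene" or "top"; returns a dict with "frame" (420x560x3 uint8, red, green, blue), "range_z" (420x560 float32, m along the optical axis (not along the pixel's ray), 0 where there is no reading), "fx", "fy", "cx", "cy" (pixels), "dist_coeffs" ([k1, k2, p1, p2, k3] as OpenCV has them; the pictures are not rectified), "cam_to_world" (4x4, takes a point from camera to world coordinates). Camera axes: x right, y up, looking along -z (the intrinsics and any distortion apply to the point x, -y, -z); pixel columns grow to the right and rows downward; lengths in m; the calibration is good to about 2 mm. A picture is of the moment at which its call begins.
- hand_in(): hands the job in, once; it reports no verdict.
The state is a dict: "clock": time; "joint_pos": joint angles; "joint_velocities": joint speeds; "tau": joint torques, N m; "ee_pos": TCP position; "eef_rot": TCP orientation; "wrist_force": force on the tool from outside, world axes, zero at the start; "torque": the same for the moment, N m; "gripper_width": finger opening in m.
Only numpy, scipy, OpenCV 4.12 (cv2) and the standard library are available. Lean on these libraries where they do the work, as an engineer would, in place of code of your own. Each camera call takes 0.05 s, during which the arm holds its last target. There are 200 camera calls.

### The job

The bench ink mill stands in park. Push its gear lever out of park, across the gate and fully home into the slot marked with the pink tag, without shifting into another gear on the way. Only push the lever with the outside of the fingers, never taking it between them, leave the jar, the wooden block and the tape roll where they are, and finish clear of the lever.

Things in the scene. Friction and masses are not known exactly. Their poses are not given: they have to be found in the camera images.
- mill: Bench ink mill, fixed to the table. Blue gearbox 170 (x) x 160 (y) mm with a steel gate plate on top (150 x 140 mm, top 99.5 mm above the table). At its +y side two rollers (to 245 mm from the origin, 85 mm high), at its +x side a motor (to 187 mm, 79 mm high). Origin: centre of the gearbox underside, on the table; z up; yaw varies. All mm below are in this frame.
- gate (a point): Centre of the gate, on the plate's top, above the mill's origin. Three lanes, 15 mm wide, run along x at y = +26, 0 and -26 mm, parted by round-nosed tongues 11 mm wide; one 15 mm cross lane along y at x = 0 (neutral) joins them. The lanes at y = +26 and 0 have a gear slot at each end (+x, -x), each with a colour tag. In plate height a slot's end stops the lever at 22 mm from x = 0.
- park (a point): End of the park slot on the plate's top, at x = -22, y = -26 mm: the only slot of the lane at y = -26, with no tag. The +x side of this lane is closed, so the lever pushed out of park stops in neutral.
- knob (a point): Centre of the black ball knob, 34 mm in diameter, atop the gear lever, a steel rod 10 mm thick that starts in park. The lever pivots both ways about a point 30 mm above the mill's origin, 155 mm from the knob's centre, which is 185 mm above the table when upright, about 165 mm when leaning furthest. It stays where it is left; about 3 to 4 N at the knob move it.
- gate_pin (a point): Point on the lever's rod where it passes the gate plate, 67 mm from the pivot.
- shift_fore (a joint): Lever's lean along the mill's x in rad: 0 in neutral, positive towards +x; about +0.32 or -0.32 when fully home in a slot (the cross lane leaves about 0.04 of play either way).
- shift_side (a joint): Lever's lean along the mill's y in rad: 0 in the middle lane, positive towards +y; about +0.36 in the lane at y = +26 mm, -0.36 in the park lane (about 0.03 of play either way). The knob's centre is at pivot + 155 mm * (cos(side) sin(fore), sin(side), cos(side) cos(fore)) in the mill's frame.
- tag_pink: The pink tag, 28 (x) x 22 (y) x 1.5 mm, stuck on the gate plate at the end of a gear slot, in line with its lane: centre 47 mm from the cross lane's middle, at x = +47 or -47 mm, y = +26 or 0 mm in the mill's frame (which tag is where varies). Origin: centre of its underside.
- tag_olive: The olive tag, 28 (x) x 22 (y) x 1.5 mm, stuck on the gate plate at the end of a gear slot, in line with its lane: centre 47 mm from the cross lane's middle, at x = +47 or -47 mm, y = +26 or 0 mm in the mill's frame (which tag is where varies). Origin: centre of its underside.
- tag_yellow: The yellow tag, 28 (x) x 22 (y) x 1.5 mm, stuck on the gate plate at the end of a gear slot, in line with its lane: centre 47 mm from the cross lane's middle, at x = +47 or -47 mm, y = +26 or 0 mm in the mill's frame (which tag is where varies). Origin: centre of its underside.
- tag_blue: The blue tag, 28 (x) x 22 (y) x 1.5 mm, stuck on the gate plate at the end of a gear slot, in line with its lane: centre 47 mm from the cross lane's middle, at x = +47 or -47 mm, y = +26 or 0 mm in the mill's frame (which tag is where varies). Origin: centre of its underside.
- ink_jar: Bystander: closed ink jar, 72 mm in diameter, 95 mm high, loose on the table. Origin: centre of its underside.
- wood_block: Bystander: wooden block 100 x 45 x 35 mm, loose on the table. Origin: centre of its underside.
- tape_roll: Bystander: orange tape roll lying flat, 64 mm in diameter, 24 mm high, loose on the table. Origin: centre of its underside.

How it is judged:
By the outcome, as a careful person would: the job done as asked, in the order asked, and still so for the second after the job is handed in, with the robot touching nothing.
It also fails if it takes over 64 s, if anything falls off the work surface, if the arm or the gripper's body presses on something with over 40 N, if the wrist force passes 120 N, or if a joint passes its speed limit or range.

## Working session

There is one attempt and no reset: what is moved stays moved. The work goes in short steps, Python scripts to look and compute and a tool call to move; the robot and the scene stay as the last step left them, time stands still between calls to the robot, and variables do not carry over. Pictures are saved under pics/ and viewed, about 8 in all and at most 12, crops included, and the job is handed in when it is done.

Besides the shell and the picture viewer there is one more tool, called after "Emit:" by a JSON object that holds its "name" and its "arguments", one argument or row to a line. apply_moves: Moves the arm, as the interface text tells. Its arguments: {"type":"object","properties":{"moves":{"type":"array","items":{"type":"object","properties":{"xyz":{"type":"array","items":{"type":"number"}},"dr":{"type":"array","items":{"type":"number"}}}}},"grip":{"type":"number"}},"required":["moves"]}

```bash
mkdir -p pics; python3 - <<'E'
from workcell import *
import cv2,numpy as np
s=get_state();print({k:np.round(v,3) for k,v in s.items()},grip_depth)
ims=[]
for n in("top","scene"):
    d=get_image(n);np.save(n,d,allow_pickle=True)
    cv2.imwrite(f"pics/{n}0.png",d["frame"][:,:,::-1])
    print(n,d["fx"],d["fy"],d["cx"],d["cy"],d["dist_coeffs"],np.round(d["cam_to_world"],3).tolist())
E
```

```text
{'clock': np.float64(0.0), 'joint_pos': array([ 1.267,  0.333, -0.065,  1.461,  0.022,  1.35 , -0.088]), 'joint_velocities': array([-0.001,  0.001, -0.002, -0.002,  0.001,  0.001, -0.002]), 'tau': array([-1.0000e-03, -6.2326e+01,  2.4000e-02, -3.8990e+01, -6.1000e-02,
        4.0000e-02,  0.0000e+00]), 'ee_pos': array([ 0.173, -0.6  ,  0.222]), 'eef_rot': array([-3.09 ,  1.569,  1.903]), 'wrist_force': array([ 0.835, -0.144, -0.345]), 'torque': array([-0.031, -0.006, -0.029]), 'gripper_width': np.float64(0.087)} 0.0187
top 523.4472544946362 523.4472544946362 287.7899476397366 213.59685766337694 [0.05135755 0.         0.         0.         0.        ] [[0.028, 0.979, -0.201, 0.328], [-1.0, 0.028, -0.003, -0.14], [0.003, 0.201, 0.98, 1.038], [0.0, 0.0, 0.0, 1.0]]
scene 507.13590501390206 507.13590501390206 284.5685153184301 212.21467491554753 [0.02464197 0.         0.         0.         0.        ] [[-0.374, -0.487, 0.789, 1.412], [0.927, -0.212, 0.309, 0.212], [0.016, 0.848, 0.53, 0.721], [0.0, 0.0, 0.0, 1.0]]
```

View pics/top0.png

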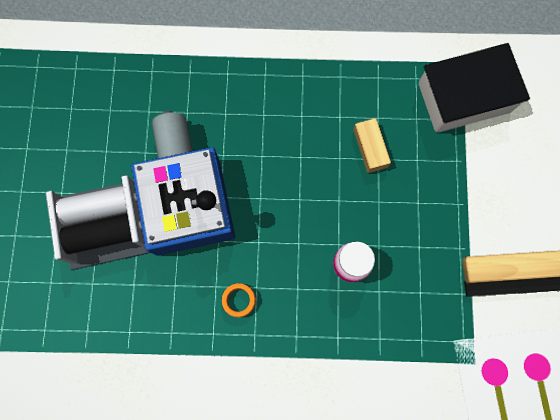

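View pics/scene0.png

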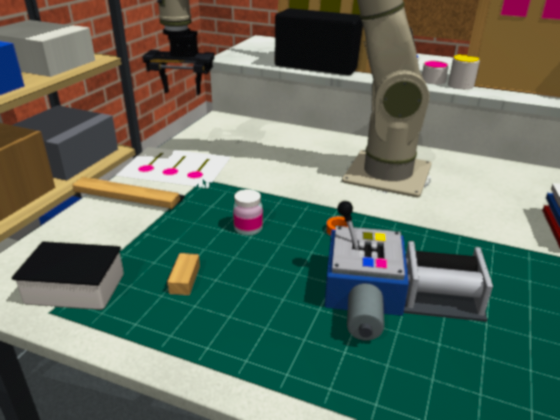

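The top view shows the mill near (185,200), with its rollers to the left (mill +y) and its motor at the top (mill +x). Pink is at (161,174), the +x end of lane y=+26. Blue (175,171) is at +x, y=0; yellow (168,222) and olive (183,219) are at −x. The knob is at (205,200), in park. The scene view agrees. Next I'll measure the mill's pose.

```bash
cat > h.py <<'E'
import cv2,numpy as np
from scipy.spatial.transform import Rotation as R
def ray(d,u,v):
    K=np.array([[d["fx"],0,d["cx"]],[0,d["fy"],d["cy"]],[0,0,1]])
    p=cv2.undistortPoints(np.array([[[u,v]]],float),K,np.array(d["dist_coeffs"]))[0,0]
    T=np.array(d["cam_to_world"]);return T[:3,3],T[:3,:3]@np.array([p[0],-p[1],-1])
def onz(d,u,v,z):
    o,r=ray(d,u,v);return o+r*(z-o[2])/r[2]
def blob(d,box,lo,hi):
    x0,x1,y0,y1=box
    hsv=cv2.cvtColor(np.ascontiguousarray(d["frame"]),cv2.COLOR_RGB2HSV)[y0:y1,x0:x1]
    m=cv2.inRange(hsv,lo,hi)
    n,l,s,c=cv2.connectedComponentsWithStats(m)
    i=1+np.argmax(s[1:,4]);return c[i]+[x0,y0],s[i,4]
def knob(d,box):
    x0,x1,y0,y1=box
    hsv=cv2.cvtColor(np.ascontiguousarray(d["frame"]),cv2.COLOR_RGB2HSV)[y0:y1,x0:x1]
    m=cv2.inRange(hsv,(0,0,0),(180,255,60)); 
    m=cv2.morphologyEx(m,cv2.MORPH_OPEN,cv2.getStructuringElement(cv2.MORPH_ELLIPSE,(13,13)))
    n,l,s,c=cv2.connectedComponentsWithStats(m)
    return [(c[i]+[x0,y0],s[i,4]) for i in range(1,n)]
E
python3 - <<'E'
from h import *
H=dict(pink=(145,170),blue=(100,120),yellow=(26,32),olive=(24,32))
loc=dict(pink=(47,26),blue=(47,0),yellow=(-47,26),olive=(-47,0))
rng=dict(pink=((145,100,120),(172,255,255)),blue=((102,150,150),(115,255,255)),yellow=((27,180,190),(33,255,255)),olive=((24,150,90),(34,255,170)))
for n in("top","scene"):
    d=np.load(n+".npy",allow_pickle=True).item()
    box=(135,215,150,240) if n=="top" else (330,405,225,275)
    P=[];Q=[]
    for k in loc:
        c,a=blob(d,box,*rng[k]);w=onz(d,*c,.101);P.append(w[:2]);Q.append(np.array(loc[k])/1000);print(n,k,c.round(1),a,w.round(4))
    P=np.array(P);Q=np.array(Q)
    p=P-P.mean(0);q=Q-Q.mean(0)
    yaw=np.arctan2((q[:,0]*p[:,1]-q[:,1]*p[:,0]).sum(),(q*p).sum())
    c,s=np.cos(yaw),np.sin(yaw);M=np.array([[c,-s],[s,c]])
    t=P.mean(0)-M@Q.mean(0);print("yaw",yaw,"origin",t,"res",(P-(Q@M.T+t)).round(4).tolist())
    print(knob(d,(180,230,180,220) if n=="top" else (330,360,195,225)))
    f,sd=-.32,-.36;kn=.155*np.array([np.cos(sd)*np.sin(f),np.sin(sd),np.cos(sd)*np.cos(f)]);print("knob pred",M@kn[:2]+t,kn[2]+.03)
    for c,_ in knob(d,(180,230,180,220) if n=="top" else (330,360,195,225)): print("knob",onz(d,*c,.168))
d=np.load("top.npy",allow_pickle=True).item()
for n,u,v,z in(("jar",357,260,.095),("tape",239,300,.024),("block",372,145,.035)):print(n,onz(d,u,v,z))
from workcell import get_state
s=get_state();print(R.from_euler('xyz',s["eef_rot"]).as_matrix().round(3))
E
```

```text
top pink [160.  173.9] 185 [0.5884 0.1011 0.101 ]
top blue [174.  170.9] 168 [0.595  0.0759 0.101 ]
top yellow [168.9 222.7] 167 [0.4973 0.0782 0.101 ]
top olive [183.  219.6] 164 [0.5038 0.0531 0.101 ]
yaw 0.246012172505012 origin [0.5492966  0.06446941] res [[-0.0001, -0.0], [0.0001, -0.0], [-0.0001, -0.0001], [0.0001, 0.0001]]
[(array([205.83916084, 199.87762238]), np.int32(286))]
knob pred [5.18336031e-01 3.97715011e-04] 0.1676998939694227
knob [0.52652802 0.00289216 0.168     ]
scene pink [380.8 262.7] 110 [0.5884 0.0979 0.101 ]
scene blue [367.5 261.5] 82 [0.595  0.0725 0.101 ]
scene yellow [379.8 236.3] 60 [0.4975 0.0751 0.101 ]
scene olive [367.6 235.4] 45 [0.5049 0.05   0.101 ]
yaw 0.24748481737739847 origin [0.54962066 0.06126814] res [[-0.0004, -0.0001], [-0.0002, -0.0002], [-0.0002, 0.0001], [0.0008, 0.0002]]
[(array([344.63057325, 209.15923567]), np.int32(157))]
knob pred [ 0.51875448 -0.00284908] 0.1676998939694227
knob [ 5.27325010e-01 -2.67033486e-04  1.68000000e-01]
jar [ 0.43984043 -0.26440118  0.095     ]
tape [ 0.36520165 -0.04856562  0.024     ]
block [ 0.67933666 -0.30187681  0.035     ]
[[-0.     0.961  0.277]
 [ 0.001  0.277 -0.961]
 [-1.    -0.    -0.001]]
```

```bash
cat >> h.py <<'E'
O=np.array([.5495,.063,0]);YAW=.247
Mz=R.from_euler('z',YAW).as_matrix()
G=Mz@np.array([[0,1,0],[0,0,-1],[-1,0,0]],float)  # wanted tool axes: x down, y mill +x, z mill -y
def go(*pts):
    from workcell import get_state
    s=get_state();T=R.from_euler('xyz',s["eef_rot"]).as_matrix();p=np.array(s["ee_pos"])
    print("now mill mm",(1000*Mz.T@(p-O)).round(1),"F mill",(Mz.T@s["wrist_force"]).round(1),"t",round(float(s["clock"]),2),"w",s["gripper_width"])
    print("dr",R.from_matrix(T.T@G).as_rotvec().round(4))
    for q in pts: print(q,"->",(T.T@(O+Mz@(np.array(q)/1000)-p)).round(4))
E
python3 -c "
from h import *
go((-105,-54,222),(-105,-54,150))"
```

```text
now mill mm [-527.1 -551.   221.8] F mill [-0.3  0.9 -0.5] t 0.1 w 0.0873425074652983
dr [ 0.0338 -0.0013  0.0001]
(-105, -54, 222) -> [ 4.000e-04  4.387e-01 -4.825e-01]
(-105, -54, 150) -> [ 0.0724  0.4387 -0.4824]
```

Emit:
{"name": "apply_moves", "arguments": {
  "moves": [
    {"xyz": [0, 0.034, -0.037], "dr": [0.034, 0, 0]},
    {"xyz": [0, 0.068, -0.074], "dr": [0.034, 0, 0]},
    {"xyz": [0, 0.102, -0.111], "dr": [0.034, 0, 0]},
    {"xyz": [0, 0.136, -0.148], "dr": [0.034, 0, 0]},
    {"xyz": [0, 0.17, -0.185], "dr": [0.034, 0, 0]}
  ],
  "grip": 0
}}

```text
clock: 0.6
ee_pos: [0.2849, -0.3746, 0.2218]
eef_rot: [-2.821, 1.569, 2.138]
wrist_force: [1.1, -0.8, -0.3]
gripper_width: 0.0547
```

```bash
python3 -c "
from h import *
go((-105,-54,222))"
```

```text
now mill mm [-363.5 -359.6  221.8] F mill [ 0.8 -1.  -0.3] t 0.6 w 0.054676694785109566
dr [-0.0002 -0.0014  0.0005]
(-105, -54, 222) -> [ 1.000e-04  2.585e-01 -3.057e-01]
```

Emit:
{"name": "apply_moves", "arguments": {
  "moves": [
    {"xyz": [0, 0.03, -0.036]},
    {"xyz": [0, 0.06, -0.072]},
    {"xyz": [0, 0.09, -0.107]},
    {"xyz": [0, 0.12, -0.142]},
    {"xyz": [0, 0.15, -0.177]}
  ]
}}

```text
validation failed for argument at $.mo...
```

Emit:
{"name": "apply_moves", "arguments": {
  "moves": [
    {"xyz": [0, 0.03, -0.036]},
    {"xyz": [0, 0.06, -0.072]},
    {"xyz": [0, 0.09, -0.107]},
    {"xyz": [0, 0.11, -0.13]},
    {"xyz": [0, 0.11, -0.13]}
  ]
}}

```text
validation failed for argument at $.mo...
```

```bash
python3 - <<'E'
from h import *
from workcell import *
go((-105,-54,150),(-85,-54,150),(-27,-54,150))
d=get_image("scene");cv2.imwrite("pics/s1.png",cv2.resize(d["frame"][130:300,260:460,::-1],None,fx=3.5,fy=3.5))
E
```

```text
now mill mm [-363.5 -359.6  221.8] F mill [ 0.8 -1.  -0.3] t 0.6 w 0.054676694785109566
dr [-0.0002 -0.0014  0.0005]
(-105, -54, 150) -> [ 0.0721  0.2585 -0.3056]
(-85, -54, 150) -> [ 0.0721  0.2785 -0.3056]
(-27, -54, 150) -> [ 0.0721  0.3365 -0.3056]
```

View pics/s1.png

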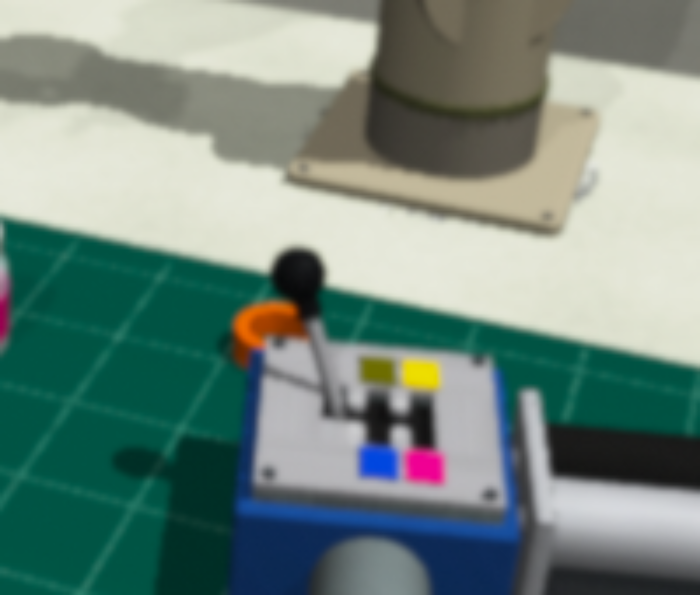

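The moves were refused because "dr" is required. The view shows the knob at (298,275), leaning out over park, with pink at the near right.

Emit:
{"name": "apply_moves", "arguments": {
  "moves": [
    {"xyz": [0, 0.03, -0.036], "dr": [0, 0, 0]},
    {"xyz": [0, 0.06, -0.072], "dr": [0, 0, 0]},
    {"xyz": [0, 0.09, -0.107], "dr": [0, 0, 0]},
    {"xyz": [0, 0.12, -0.142], "dr": [0, 0, 0]},
    {"xyz": [0, 0.15, -0.177], "dr": [0, 0, 0]}
  ]
}}

```text
clock: 1.15
ee_pos: [0.3905, -0.1567, 0.2228]
eef_rot: [2.769, 1.568, 1.453]
wrist_force: [1.6, -0.6, -0.2]
gripper_width: 0.011
```

Emit:
{"name": "apply_moves", "arguments": {
  "moves": [
    {"xyz": [0, 0.03, -0.036], "dr": [0, 0, 0]},
    {"xyz": [0, 0.06, -0.072], "dr": [0, 0, 0]},
    {"xyz": [0, 0.09, -0.107], "dr": [0, 0, 0]},
    {"xyz": [0, 0.11, -0.13], "dr": [0, 0, 0]},
    {"xyz": [0, 0.11, -0.13], "dr": [0, 0, 0]}
  ]
}}

```text
clock: 1.65
ee_pos: [0.465, 0.0013, 0.2233]
eef_rot: [2.733, 1.566, 1.424]
wrist_force: [-0.6, 0.0, 0.0]
gripper_width: 0.0004
```

```bash
python3 - <<'E'
from h import *
go((-105,-54,150),(-85,-54,150),(-27,-54,150))
E
```

```text
now mill mm [-97.  -39.2 223.3] F mill [-0.6  0.2  0. ] t 1.65 w 0.00044794768360451796
dr [ 0.0146 -0.0045 -0.0019]
(-105, -54, 150) -> [ 0.0732 -0.0084  0.0151]
(-85, -54, 150) -> [0.0733 0.0116 0.0153]
(-27, -54, 150) -> [0.0734 0.0696 0.0162]
```

Emit:
{"name": "apply_moves", "arguments": {
  "moves": [
    {"xyz": [0, -0.008, 0.015], "dr": [0.015, -0.004, 0]},
    {"xyz": [0.036, -0.008, 0.015], "dr": [0.015, -0.004, 0]},
    {"xyz": [0.073, -0.008, 0.015], "dr": [0.015, -0.004, 0]},
    {"xyz": [0.073, -0.008, 0.015], "dr": [0.015, -0.004, 0]}
  ]
}}

```text
clock: 2.05
ee_pos: [0.4578, -0.0173, 0.1464]
eef_rot: [-2.032, 1.565, 2.924]
wrist_force: [-0.1, -0.3, 0.2]
gripper_width: 0.0004
```

```bash
python3 - <<'E'
from h import *
from workcell import *
go((-85,-54,150),(-27,-54,150))
d=get_image("top");cv2.imwrite("pics/t2.png",cv2.resize(d["frame"][130:280,110:280,::-1],None,fx=4,fy=4))
E
```

```text
now mill mm [-108.6  -55.4  146.4] F mill [-0.2 -0.3  0.2] t 2.05 w 0.00036080934519175704
dr [-0.0035 -0.0026  0.0052]
(-85, -54, 150) -> [-0.0037  0.0236 -0.0015]
(-27, -54, 150) -> [-0.004   0.0816 -0.0017]
```

View pics/t2.png

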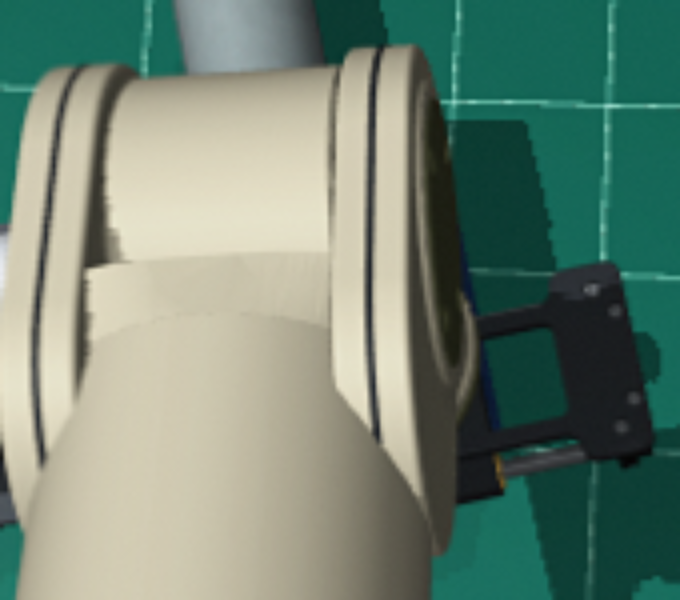

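The top view is blocked by the arm, so from here I'll use force readings and the scene camera. Starting the push out of park.

Emit:
{"name": "apply_moves", "arguments": {
  "moves": [
    {"xyz": [-0.004, 0.015, -0.001], "dr": [0, 0, 0]},
    {"xyz": [-0.004, 0.03, -0.001], "dr": [0, 0, 0]},
    {"xyz": [-0.004, 0.042, -0.001], "dr": [0, 0, 0]},
    {"xyz": [-0.004, 0.054, -0.001], "dr": [0, 0, 0]},
    {"xyz": [-0.004, 0.06, -0.001], "dr": [0, 0, 0]}
  ]
}}

```text
clock: 2.6
ee_pos: [0.518, -0.0014, 0.1535]
eef_rot: [-2.205, 1.568, 2.752]
wrist_force: [-3.8, -0.1, 2.3]
gripper_width: 0.0002
```

```bash
python3 - <<'E'
from h import *
from workcell import *
go((-27,-54,150))
d=get_image("scene");cv2.imwrite("pics/s3.png",cv2.resize(d["frame"][130:300,260:460,::-1],None,fx=3.5,fy=3.5))
E
```

```text
now mill mm [-46.3 -54.7 153.5] F mill [-3.7  0.9  2.3] t 2.6 w 0.00015656188817662225
dr [-0.003  -0.0018  0.0024]
(-27, -54, 150) -> [ 0.0035  0.0193 -0.0008]
```

View pics/s3.png

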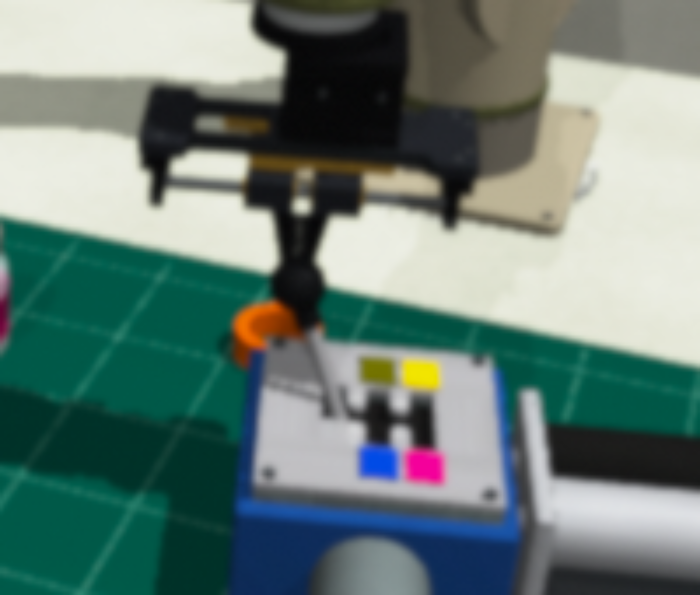

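The knob, at (298,285), is sliding forward ahead of the finger at about 4 N. Continuing slowly to neutral.

Emit:
{"name": "apply_moves", "arguments": {
  "moves": [
    {"xyz": [0.003, 0.006, 0], "dr": [0, 0, 0]},
    {"xyz": [0.003, 0.01, 0], "dr": [0, 0, 0]},
    {"xyz": [0.003, 0.013, 0], "dr": [0, 0, 0]},
    {"xyz": [0.003, 0.016, 0], "dr": [0, 0, 0]},
    {"xyz": [0.003, 0.016, 0], "dr": [0, 0, 0]}
  ]
}}

```text
clock: 3.15
ee_pos: [0.5341, 0.003, 0.1503]
eef_rot: [-2.51, 1.568, 2.447]
wrist_force: [-3.3, 0.5, 1.5]
gripper_width: 0.0006
```

Emit:
{"name": "apply_moves", "arguments": {
  "moves": [
    {"xyz": [0, 0.002, 0], "dr": [0, 0, 0]},
    {"xyz": [0, 0.003, 0], "dr": [0, 0, 0]},
    {"xyz": [0, 0.003, 0], "dr": [0, 0, 0]}
  ]
}}

```text
clock: 3.45
ee_pos: [0.5372, 0.0038, 0.1503]
eef_rot: [-2.559, 1.568, 2.398]
wrist_force: [-2.5, 0.2, 2.2]
gripper_width: 0.0004
```

```bash
python3 - <<'E'
from h import *
go((-27,-54,150))
E
```

```text
now mill mm [-26.4 -54.4 150.3] F mill [-2.4  0.8  2.2] t 3.45 w 0.00035295818082562173
dr [-0.0026 -0.0024  0.0016]
(-27, -54, 150) -> [ 0.0003 -0.0006 -0.0004]
```

Emit:
{"name": "apply_moves", "arguments": {
  "moves": [
    {"xyz": [0, 0.002, 0], "dr": [0, 0, 0]},
    {"xyz": [0, 0.003, 0], "dr": [0, 0, 0]},
    {"xyz": [0, 0.003, 0], "dr": [0, 0, 0]}
  ]
}}

```text
clock: 3.75
ee_pos: [0.5402, 0.0046, 0.1504]
eef_rot: [-2.627, 1.568, 2.33]
wrist_force: [-2.7, -0.6, 2.6]
gripper_width: 0.0007
```

```bash
python3 - <<'E'
from h import *
from workcell import *
go((-27,-54,150))
d=get_image("scene");np.save("s4",d,allow_pickle=True);cv2.imwrite("pics/s4.png",cv2.resize(d["frame"][185:275,320:420,::-1],None,fx=6,fy=6,interpolation=cv2.INTER_CUBIC))
def proj(p):
    T=np.linalg.inv(d["cam_to_world"]);q=T[:3,:3]@(O+Mz@np.array(p))+T[:3,3]
    return np.array([d["cx"]+d["fx"]*q[0]/-q[2],d["cy"]-d["fy"]*q[1]/-q[2]])
for f in(-.1,-.05,0,.05):
    kn=.155*np.array([np.cos(.36)*np.sin(f),-np.sin(.36),np.cos(.36)*np.cos(f)])+[0,0,.03]
    pin=.067/.155*(kn-[0,0,.03])+[0,0,.03]
    print(f,((proj(kn)-[320,185])*6).round(),((proj(pin)-[320,185])*6).round())
E
```

```text
now mill mm [-23.3 -54.4 150.4] F mill [-2.8  0.1  2.6] t 3.75 w 0.0007243802260656286
dr [-0.0025 -0.0024  0.0014]
(-27, -54, 150) -> [ 0.0004 -0.0037 -0.0003]
-0.1 [151. 164.] [220. 381.]
-0.05 [150. 174.] [220. 386.]
0 [149. 184.] [220. 391.]
0.05 [148. 196.] [219. 397.]
```

View pics/s4.png

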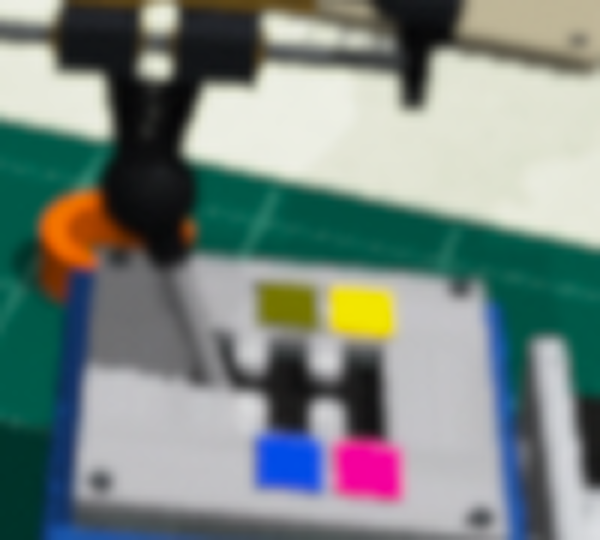

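The knob centre is at about (150,188), which matches a fore lean of 0 to 0.02 rad, so the lever is in neutral. Going round to the −y side.

Emit:
{"name": "apply_moves", "arguments": {
  "moves": [
    {"xyz": [0, -0.03, 0], "dr": [0, 0, 0]},
    {"xyz": [0, -0.032, 0.02], "dr": [0, 0, 0]},
    {"xyz": [0, -0.032, 0.055], "dr": [0, 0, 0]},
    {"xyz": [0, -0.01, 0.056], "dr": [0, 0, 0]},
    {"xyz": [0, 0.0235, 0.056], "dr": [0, 0, 0]}
  ]
}}

```text
clock: 4.3
ee_pos: [0.5771, -0.0466, 0.1504]
eef_rot: [-2.084, 1.57, 2.869]
wrist_force: [0.8, 0.6, 0.7]
gripper_width: 0.0004
```

```bash
python3 - <<'E'
from h import *
go((0,-100,150),(0,-88,150))
E
```

```text
now mill mm [  -0.  -113.   150.4] F mill [1.  0.4 0.7] t 4.3 w 0.0004173155941069091
dr [-0.0065 -0.0005  0.0008]
(0, -100, 150) -> [ 0.0004 -0.0001 -0.013 ]
(0, -88, 150) -> [ 0.0004 -0.0002 -0.025 ]
```

Emit:
{"name": "apply_moves", "arguments": {
  "moves": [
    {"xyz": [-0.004, 0, -0.015], "dr": [-0.006, 0, 0]},
    {"xyz": [-0.005, 0, -0.03], "dr": [-0.006, 0, 0]},
    {"xyz": [-0.005, 0, -0.042], "dr": [-0.006, 0, 0]},
    {"xyz": [-0.005, 0, -0.054], "dr": [-0.006, 0, 0]},
    {"xyz": [-0.005, 0, -0.064], "dr": [-0.006, 0, 0]}
  ]
}}

```text
clock: 4.8
ee_pos: [0.562, 0.0154, 0.1567]
eef_rot: [0.518, 1.568, -0.806]
wrist_force: [1.9, -4.4, 4.4]
gripper_width: 0.0006
```

```bash
python3 - <<'E'
from h import *
from workcell import *
go((0,0,155),(0,22,155))
d=get_image("scene");cv2.imwrite("pics/s5.png",cv2.resize(d["frame"][185:275,320:420,::-1],None,fx=6,fy=6,interpolation=cv2.INTER_CUBIC))
E
```

```text
now mill mm [  0.5 -49.2 156.7] F mill [ 0.8 -4.8  4.4] t 4.8 w 0.0006188616077562558
dr [-0.0011  0.0025 -0.0014]
(0, 0, 155) -> [ 0.0015 -0.0005 -0.0492]
(0, 22, 155) -> [ 0.0015 -0.0006 -0.0712]
```

View pics/s5.png

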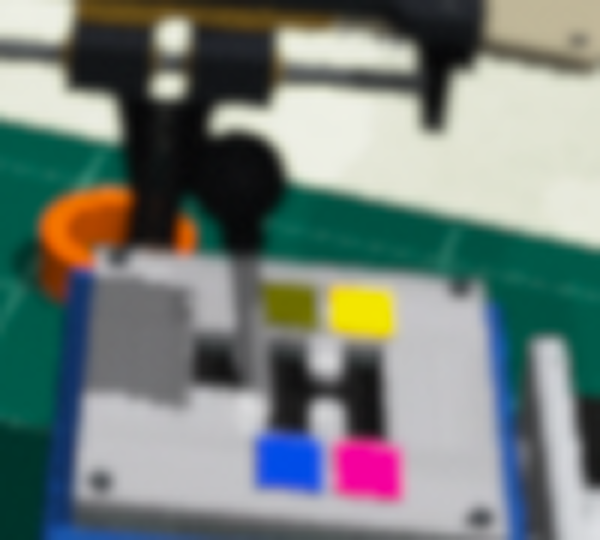

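The lever is moving cleanly along the cross lane: the knob is at (238,178), between the park and middle lanes. Continuing.

Emit:
{"name": "apply_moves", "arguments": {
  "moves": [
    {"xyz": [0, 0, -0.012], "dr": [0, 0, 0]},
    {"xyz": [0, 0, -0.024], "dr": [0, 0, 0]},
    {"xyz": [0, 0, -0.036], "dr": [0, 0, 0]},
    {"xyz": [0, 0, -0.046], "dr": [0, 0, 0]},
    {"xyz": [0, 0, -0.056], "dr": [0, 0, 0]}
  ]
}}

```text
clock: 5.35
ee_pos: [0.5471, 0.0724, 0.1562]
eef_rot: [0.309, 1.569, -1.013]
wrist_force: [1.4, -3.1, -1.9]
gripper_width: 0.0005
```

Emit:
{"name": "apply_moves", "arguments": {
  "moves": [
    {"xyz": [0.002, 0, -0.004], "dr": [0, 0, 0]},
    {"xyz": [0.002, 0, -0.008], "dr": [0, 0, 0]},
    {"xyz": [0.002, 0, -0.01], "dr": [0, 0, 0]},
    {"xyz": [0.002, 0, -0.01], "dr": [0, 0, 0]}
  ]
}}

```text
clock: 5.75
ee_pos: [0.5444, 0.082, 0.1538]
eef_rot: [-0.222, 1.569, -1.545]
wrist_force: [0.4, -2.1, -1.4]
gripper_width: 0.0007
```

```bash
python3 - <<'E'
from h import *
from workcell import *
go((0,22,150))
d=get_image("scene");cv2.imwrite("pics/s6.png",cv2.resize(d["frame"][185:275,320:420,::-1],None,fx=6,fy=6,interpolation=cv2.INTER_CUBIC))
def proj(p):
    T=np.linalg.inv(d["cam_to_world"]);q=T[:3,:3]@(O+Mz@np.array(p))+T[:3,3]
    return np.array([d["cx"]+d["fx"]*q[0]/-q[2],d["cy"]-d["fy"]*q[1]/-q[2]])
for f,s in((0,.3),(0,.36),(.05,.36),(-.05,.36),(.32,.36)):
    kn=.155*np.array([np.cos(s)*np.sin(f),np.sin(s),np.cos(s)*np.cos(f)])+[0,0,.03]
    print(f,s,((proj(kn)-[320,185])*6).round())
E
```

```text
now mill mm [ -0.2  19.7 153.8] F mill [-0.1 -2.1 -1.4] t 5.75 w 0.0006955928417750636
dr [0.0011 0.0013 0.0003]
(0, 22, 150) -> [ 0.0038  0.0002 -0.0023]
0 0.3 [453. 203.]
0 0.36 [479. 213.]
0.05 0.36 [480. 225.]
-0.05 0.36 [478. 202.]
0.32 0.36 [484. 309.]
```

View pics/s6.png

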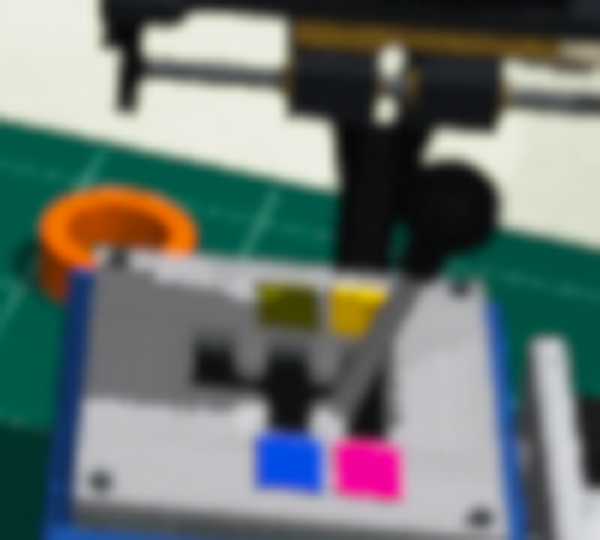

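The knob is at (453,205), a side lean of about 0.30 rad, so it needs roughly 9 mm more to reach 0.36.

Emit:
{"name": "apply_moves", "arguments": {
  "moves": [
    {"xyz": [0.003, 0, -0.004], "dr": [0, 0, 0]},
    {"xyz": [0.003, 0, -0.007], "dr": [0, 0, 0]},
    {"xyz": [0.003, 0, -0.009], "dr": [0, 0, 0]},
    {"xyz": [0.003, 0, -0.009], "dr": [0, 0, 0]}
  ]
}}

```text
clock: 6.2
ee_pos: [0.5421, 0.0909, 0.1507]
eef_rot: [-0.359, 1.569, -1.682]
wrist_force: [0.2, -2.2, -0.7]
gripper_width: 0.0006
```

```bash
python3 - <<'E'
from h import *
go((-70,15,150),(-70,55,150))
E
```

```text
now mill mm [ -0.3  28.9 150.7] F mill [-0.3 -2.2 -0.7] t 6.2 w 0.0005765952669409832
dr [0.0014 0.0012 0.0005]
(-70, 15, 150) -> [ 0.0008 -0.0697  0.0138]
(-70, 55, 150) -> [ 0.0007 -0.0696 -0.0262]
```

Now round behind the knob, backing off first.

Emit:
{"name": "apply_moves", "arguments": {
  "moves": [
    {"xyz": [0, 0, 0.015], "dr": [0, 0, 0]},
    {"xyz": [0, -0.035, 0.015], "dr": [0, 0, 0]},
    {"xyz": [0, -0.06, 0.012], "dr": [0, 0, 0]},
    {"xyz": [0, -0.06, -0.026], "dr": [0, 0, 0]},
    {"xyz": [0, -0.058, -0.026], "dr": [0, 0, 0]}
  ]
}}

```text
clock: 6.7
ee_pos: [0.4783, 0.1051, 0.1514]
eef_rot: [1.01, 1.57, -0.308]
wrist_force: [0.4, -0.3, 0.6]
gripper_width: 0.0005
```

```bash
python3 - <<'E'
from h import *
from workcell import *
go((-27,55,150),(0,55,150),(20,55,150))
d=get_image("scene");cv2.imwrite("pics/s7.png",cv2.resize(d["frame"][185:275,320:420,::-1],None,fx=6,fy=6,interpolation=cv2.INTER_CUBIC))
E
```

```text
now mill mm [-58.7  58.2 151.4] F mill [ 0.3 -0.4  0.6] t 6.7 w 0.0005001942321755378
dr [ 0.0055  0.0004 -0.0007]
(-27, 55, 150) -> [0.0014 0.0317 0.0034]
(0, 55, 150) -> [0.0014 0.0587 0.0036]
(20, 55, 150) -> [0.0014 0.0787 0.0037]
```

View pics/s7.png

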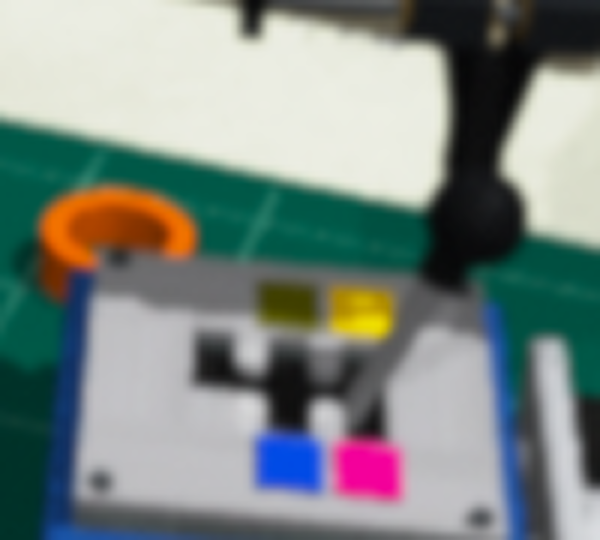

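The knob at (478,217) gives side ≈ 0.36 and fore ≈ 0.02, so the lever is in the pink lane. Pushing it home.

Emit:
{"name": "apply_moves", "arguments": {
  "moves": [
    {"xyz": [0.001, 0.015, 0.003], "dr": [0.005, 0, 0]},
    {"xyz": [0.001, 0.03, 0.003], "dr": [0.005, 0, 0]},
    {"xyz": [0.001, 0.042, 0.003], "dr": [0.005, 0, 0]},
    {"xyz": [0.001, 0.054, 0.003], "dr": [0.005, 0, 0]},
    {"xyz": [0.001, 0.064, 0.003], "dr": [0.005, 0, 0]}
  ]
}}

```text
clock: 7.25
ee_pos: [0.5427, 0.1157, 0.1498]
eef_rot: [-0.575, 1.569, -1.9]
wrist_force: [-3.0, -1.9, -1.8]
gripper_width: 0.0005
```

Emit:
{"name": "apply_moves", "arguments": {
  "moves": [
    {"xyz": [0.002, 0.005, 0], "dr": [0, 0, 0]},
    {"xyz": [0.002, 0.01, 0], "dr": [0, 0, 0]},
    {"xyz": [0.002, 0.014, 0], "dr": [0, 0, 0]},
    {"xyz": [0.002, 0.014, 0], "dr": [0, 0, 0]}
  ]
}}

```text
clock: 7.65
ee_pos: [0.5562, 0.1193, 0.1475]
eef_rot: [-1.039, 1.569, -2.364]
wrist_force: [-3.0, 0.1, -1.3]
gripper_width: 0.0004
```

```bash
python3 - <<'E'
from h import *
go((22,55,150))
E
```

```text
now mill mm [ 20.3  53.  147.5] F mill [-2.9  0.8 -1.3] t 7.65 w 0.00041634682358082555
dr [-0.0008  0.0007  0.0013]
(22, 55, 150) -> [-0.0025  0.0017 -0.002 ]
```

Emit:
{"name": "apply_moves", "arguments": {
  "moves": [
    {"xyz": [0, 0.002, 0], "dr": [0, 0, 0]},
    {"xyz": [0, 0.003, 0], "dr": [0, 0, 0]},
    {"xyz": [0, 0.003, 0], "dr": [0, 0, 0]}
  ]
}}

```text
clock: 7.95
ee_pos: [0.5581, 0.1198, 0.1471]
eef_rot: [-1.292, 1.567, -2.617]
wrist_force: [-7.7, -1.2, -1.4]
gripper_width: 0.0003
```

Emit:
{"name": "apply_moves", "arguments": {
  "moves": [
    {"xyz": [0, 0.002, 0], "dr": [0, 0, 0]},
    {"xyz": [0, 0.003, 0], "dr": [0, 0, 0]},
    {"xyz": [0, 0.003, 0], "dr": [0, 0, 0]}
  ]
}}

```text
clock: 8.25
ee_pos: [0.5591, 0.1201, 0.1468]
eef_rot: [-1.36, 1.563, -2.684]
wrist_force: [-12.4, -3.0, 2.3]
gripper_width: 0.0002
```

The force has risen to 12 N with almost no further travel, so the lever is against the slot's end. Backing off and clearing.

Emit:
{"name": "apply_moves", "arguments": {
  "moves": [
    {"xyz": [0, -0.03, 0], "dr": [0, 0, 0]},
    {"xyz": [0, -0.07, 0], "dr": [0, 0, 0]},
    {"xyz": [-0.01, -0.1, 0], "dr": [0, 0, 0]},
    {"xyz": [-0.05, -0.11, 0], "dr": [0, 0, 0]},
    {"xyz": [-0.09, -0.11, 0], "dr": [0, 0, 0]}
  ]
}}

```text
clock: 8.75
ee_pos: [0.4519, 0.0933, 0.239]
eef_rot: [-1.128, 1.563, -2.452]
wrist_force: [1.7, 0.2, 0.1]
gripper_width: 0.0005
```

Emit:
{"name": "apply_moves", "arguments": {
  "moves": [
    {"xyz": [0, 0, 0.04], "dr": [0, 0, 0]},
    {"xyz": [0, 0, 0.08], "dr": [0, 0, 0]},
    {"xyz": [0, 0, 0.12], "dr": [0, 0, 0]},
    {"xyz": [0, 0, 0.16], "dr": [0, 0, 0]},
    {"xyz": [0, 0, 0.2], "dr": [0, 0, 0]}
  ]
}}

```text
clock: 9.25
ee_pos: [0.5017, -0.1024, 0.2407]
eef_rot: [-0.738, 1.563, -2.062]
wrist_force: [0.3, 0.1, 0.4]
gripper_width: 0.0007
```

Emit:
{"name": "apply_moves", "arguments": {
  "moves": [
    {"xyz": [0, 0, 0.04], "dr": [0, 0, 0]},
    {"xyz": [0, 0, 0.08], "dr": [0, 0, 0]},
    {"xyz": [0, 0, 0.12], "dr": [0, 0, 0]},
    {"xyz": [0, 0, 0.12], "dr": [0, 0, 0]},
    {"xyz": [0, 0, 0.12], "dr": [0, 0, 0]}
  ]
}}

```text
clock: 9.75
ee_pos: [0.5315, -0.2196, 0.2416]
eef_rot: [-0.557, 1.564, -1.883]
wrist_force: [0.9, 1.9, 0.7]
gripper_width: 0.0004
```

```bash
python3 - <<'E'
from h import *
from workcell import *
go()
a=get_image("top");d=get_image("scene")
A=a["frame"][100:340,20:440,::-1];B=cv2.resize(d["frame"][185:275,320:420,::-1],None,fx=3.5,fy=3.5,interpolation=cv2.INTER_CUBIC)
W=np.zeros((315,770,3),np.uint8);W[:240,:420]=A;W[:315,420:]=B;cv2.imwrite("pics/f.png",W)
def proj(p):
    T=np.linalg.inv(d["cam_to_world"]);q=T[:3,:3]@(O+Mz@np.array(p))+T[:3,3]
    return np.array([d["cx"]+d["fx"]*q[0]/-q[2],d["cy"]-d["fy"]*q[1]/-q[2]])
for f,s in((.28,.36),(.32,.36)):
    kn=.155*np.array([np.cos(s)*np.sin(f),np.sin(s),np.cos(s)*np.cos(f)])+[0,0,.03]
    print(f,s,((proj(kn)-[320,185])*3.5+[420,0]).round())
print([(k[0],((k[0]-[320,185])*3.5+[420,0]).round()) for k in knob(d,(370,420,205,260))])
E
```

```text
now mill mm [ -86.6 -269.6  241.6] F mill [1.3 1.6 0.7] t 9.75 w 0.0004214721008258523
dr [-0.0016  0.0058  0.0036]
0.28 0.36 [702. 172.]
0.32 0.36 [702. 180.]
[(array([400.01376147, 237.31192661]), array([700., 183.]))]
```

View pics/f.png

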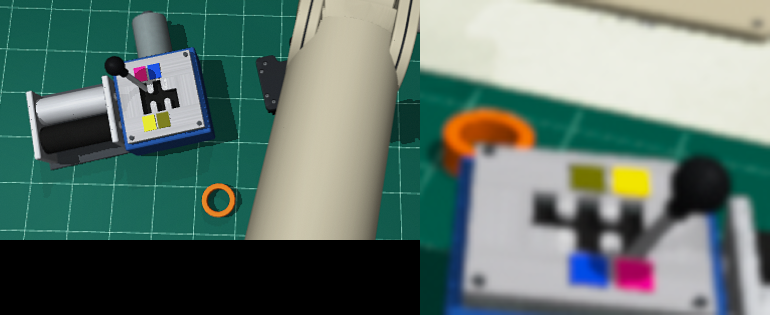

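The knob is at (700,183); fully home in pink predicts (702,180). The rod lies in the pink lane, the gripper is well clear, and the tape roll is where it was. Handing in.

```bash
python3 -c "
from workcell import *
print(hand_in())"
```

```text
the job is handed in; nothing more can be done
None
```

I pushed the lever out of park and across neutral, then fully home into the pink slot (+x end, lane y = +26), and handed the job in at about 9.8 s. I used only the outside of the shut fingers.

- **Home:** the push stopped at about 12–13 N with almost no further travel. In the last scene picture the knob was within about 1 camera pixel of where it should be at fore 0.32, side 0.36.
- **No other gear:** views between the pushes showed the lever in neutral, then between the park and middle lanes, then in the pink lane. I took no picture as it passed the middle lane; the force there stayed at a few newtons.
- **Clear at the end:** the gripper finished about 0.3 m from the lever.
- **Bystanders:** the tape roll is where it was. The arm hid the jar and the block in the last view, so I did not see them again. The tool was at about 0.22–0.24 m height on that side and met no contact force.
- **Disagreements:** the two cameras put the mill about 3 mm apart in y, so I used the mean. The first knob reading in park was about 8 mm nearer neutral than predicted. Neither affected the result.

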